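# Half-open the guard of the label cutter for a roller check

## Task

Take the service key (the one with the rectangular grip) out of the key holder, put it fully into the key switch of the label cutter, turn it clockwise to its stop to unbolt the guard, and leave it there. Then slide the sprung guard shutter half open, so that its edge lies over the tie bar: the feed roller is bare, but the knife beyond the bar stays covered and must never be laid open. Finish while holding the shutter steadily at half travel with the gripper, for it springs shut if let go; leave the other key and the things lying around where they are.

Things in the scene. Friction and masses are not known exactly. Their poses are not given: they have to be found in the camera images.
- label_cutter: the label cutter, a light grey and charcoal machine fixed to the counter, 220 mm deep (x), 340 mm wide (y), 120 mm high to its top deck. Origin: centre of its underside, on the counter. Front (small display) to its -x, left side +y, z up. On the deck: the guard shutter between two rails along y (10 mm high), and near the front right corner the key switch. Place and yaw vary
- key_slot (a point): centre of the slot's mouth in the key plug, 134 mm above the counter, at x -60, y -125 mm in the cutter's frame. The plug is a steel disc, 39 mm across, 2 mm proud of a dark square flange of 64 mm. Slot 20.5 x 8.5 mm, 26 mm deep, 3 mm chamfer. x along the slot's length, z up; turns with the plug
- key_plug (a joint): angle of the key plug, rad: 0 locked (slot along the cutter's x) to the stop at 1.571 unlocked (slot along the cutter's y); grows clockwise seen from above. Starts at 0 to 0.3, stays where it is left (friction 0.04 N m). Below about 1.1 a bolt inside stops the shutter within its first 10 mm
- key_grip (a point): centre of the service key's grip, a rectangular black block 40 mm wide (x), 12 mm thick (y), 46 mm high (z, up). Its underside, 23 mm below this point, rests on the plug when the key is fully in. Below it a flat steel blade, 18 x 6 mm, 22 mm long (last 7 mm bevelled to 13 x 2.5). It stands in one of the holder's slots, x along the holder's x. 50 g. In the plug it turns some 0.14 rad before the plug follows
- key_tip (a point): middle of the lower end of the service key's blade, 45 mm below key_grip
- key: the whole service key; origin at the lower end of its blade, the same point as key_tip
- key_holder: aluminium block fixed to the counter, 150 mm long (its x) by 50 mm by 40 mm high, with two key slots, 40 mm to either side of its middle. Origin: centre of its underside. The keys' shoulders rest on its top
- round_key: another machine's key with a round black grip (36 mm across, 12 mm thick), standing in the other slot of the holder: leave it. Origin at the lower end of its blade
- shutter (a joint): travel of the guard shutter in m: 0 closed to 0.080 fully open; half is 0.040. It slides along the cutter's -y (to the right). A spring draws it shut: about 4 N at the start, 9 N at half, 14 N fully open, plus 0.6 N of friction. It always starts closed
- shutter_grip (a point): centre of the bar of the shutter's black bow handle: bar 90 mm long (cutter's x), 12 mm wide (y), 12 mm high, its middle 32 mm above the plate, free below (26 mm) between posts at its ends. Axes as the cutter's; moves with the shutter. Closed: x 0, y 20 mm in the cutter's frame, 156.5 mm above the counter
- shutter_edge (a point): middle of the shutter's left edge, the one that uncovers the feed roller; the shutter is a dark steel plate 148 mm (x) by 85 mm (y) by 4 mm. Closed, it lies at y 80 mm in the cutter's frame, at half travel at y 40 mm. Moves with the shutter
- tie_bar (a point): middle of the top of the steel tie bar that crosses the cutter's window along x, at y 40 mm in the cutter's frame; it is 14 mm wide (y 33 to 47 mm). Left of it (+y) is the rubber feed roller, right of it the knife. Hidden by the shutter when closed
- label_roll: a roll of labels standing on its end, 100 mm across, 60 mm high; origin under its centre
- cleaner_bottle: a white bottle 54 mm across, 140 mm high; origin under its centre
- empty_core: an empty cardboard core standing on end, 42 mm across, 75 mm high; origin under its centre
Not all that is in view belongs to the job. What is shaped like the key but blue, brown or yellow is not meant.

How it is judged:
By the outcome, as a careful person would: the job done as asked, in the order asked, and still so for the second after the job is handed in, while the arm keeps its last pose, push and grip.
It also fails if it takes over 67 s, if anything falls off the work surface, if the arm or the gripper's body presses on something with over 40 N, if the wrist force passes 120 N, or if a joint passes its speed limit or range.

## Robot

A 6-joint arm with a two-finger parallel gripper is mounted at the origin on the work surface. World frame = base frame: x ahead of the robot, y to its left, z up, the work surface at z = 0. Lengths are in mm, angles in rad, forces in N, time in s.
With the tool pointing down it reaches from about 300 to 950 mm from the base axis. Payload 3.1 kg.
Tool frame: the origin (TCP) lies between the finger pads; the fingertips stand 11 mm ahead of it and the grasp point (between the pads) lies 8 mm behind it; z points along the fingers, y is the direction in which the jaws open and shut (so a half turn about z gives the same grasp; the last joint's range is limited). The gripper opens to 85 mm and grips with 20 to 120 N. Pads are 22 mm wide; open, the fingers measure 114 mm over their backs; the gripper's body (76 mm by 85 mm) begins 54 mm behind the grasp point. The pads swing forward as they close: fully open they stand 13 mm farther back than shut.
Start: joints at [1.073, 0.308, 1.634, -0, 1.2, -0.07], TCP at [259.319, 568.67, 242.272] pointing down, gripper open.
Joint ranges: [-3.06, 3.06], [-0.79, 1.96], [0.05, 2.63], [-1.19, 4.34], [0.05, 2.64], [-2.94, 2.94]. Speed limits (rad/s): [2.79, 2.79, 3.14, 3.14, 3.14, 3.14].

## Interface

Orientations are given as a unit quaternion [w, x, y, z].
In Python, from cell import sensors, vision, finish_job gives the robot as it stands. The module is installed in compiled form; this text tells all that it offers.
- The arm moves only by the shell command python3 -m jog 'ROWS' [OPENING] [FORCE]. ROWS is JSON, a list of rows, each a list of 2 entries, a list of its own where there are three numbers: the shift along the tool's x, y, z normalised to -1 to 1, where 1 is 0.2 m, then the turn about the tool's z normalised to -1 to 1, where 1 is 180 degrees. In form: [[[tx, ty, tz], twist], ...]. A call has 1 to 12 rows; each row is the pose to reach, as a shift and turn from the pose commanded when the call began, along the tool's axes at that moment, turning the shorter way round; what a row does not reach only later rows make up. A row lasts 1/8 s, in which the tool goes at most 62.5 mm and 10.7 degrees, less where a joint would pass 70% of its speed; a pose out of reach is approached as far as the arm can. A call with a number of a shift or a turn outside -1 to 1 is refused whole. A call with a gripper value outside its range is refused whole. OPENING is the opening, from 0 (shut) to 1 (fully open), set as the call begins (- or left out, the last holds). The fingers move at their own pace and stop on an object; FORCE is the grip in N (left out, the last holds). Time passes only in rows, so rows that repeat a pose let the fingers close. It gives the time, the measured TCP pose, the force and the opening at its end, in the units of the state.
- sensors.observe(): the state, without advancing time (a new reading comes with each control period).
- vision.read_camera(name): name is "scene" or "top" or "wrist"; returns (picture, depth): 480x640x3 uint8, red, green, blue; 480x640 float32, mm along the optical axis (not along the pixel's ray), 0 where there is no reading.
- vision.camera_params(name): a dict with "vfov" (degrees; the focal length in pixels is half the picture's height over the tangent of half this angle, whatever the lens; pixels are square), "cx", "cy" (the principal point, pixels), "dist_coeffs" ([k1, k2, p1, p2, k3] as OpenCV has them; the pictures are not rectified), "R" (3x3) and "t" (3): a world point X has camera coordinates R X + t. Camera axes: x right, y down, z forward; pixel columns grow to the right and rows downward; lengths in mm; the calibration is good to about 2 mm. A picture is of the moment at which its call begins: read the wrist's pose just before it. camera_params takes no time and is no camera call; for the wrist camera it gives the pose at the moment of the call.
- finish_job(): hands the job in, once; it reports no verdict.
The state is a dict: "t": time; "joint_pos": joint angles; "dq": joint speeds; "effort": joint torques, N m; "tool_pos": TCP position; "eef_rot": TCP orientation; "wrist_force": force on the tool from outside, world axes, zero at the start; "wrist_torque": the same for the moment, N m; "opening": finger opening in mm.
Only numpy, scipy, OpenCV 4.12 (cv2) and the standard library are available. Lean on these libraries where they do the work, as an engineer would, in place of code of your own. Each camera call takes 0.05 s, during which the arm holds its last target.

## Working session

There is one attempt and no reset: what is moved stays moved. The work goes in short steps, Python scripts to look and compute and a shell command to move; the robot and the scene stay as the last step left them, time stands still between calls to the robot, and variables do not carry over. Pictures are saved under pics/ and viewed, and the job is handed in when it is done.

```bash
mkdir -p pics; ls
cat > h.py <<'E'
import numpy as np, cv2
from cell import sensors, vision
def save(n,fn):
    p=vision.camera_params(n); im,d=vision.read_camera(n)
    cv2.imwrite(f'pics/{fn}.png',im[:,:,::-1]); np.savez(f'pics/{fn}.npz',im=im,d=d,**{k:np.array(v) for k,v in p.items()})
    return im,d,p
def load(fn):
    z=np.load(f'pics/{fn}.npz'); return z['im'],z['d'],z
def K(p):
    f=240/np.tan(np.radians(float(p['vfov'])/2)); return np.array([[f,0,float(p['cx'])],[0,f,float(p['cy'])],[0,0,1]])
def rays(uv,p):
    uv=np.array(uv,float).reshape(-1,1,2)
    n=cv2.undistortPoints(uv,K(p),np.array(p['dist_coeffs'],float)).reshape(-1,2)
    R=np.array(p['R']);t=np.array(p['t'])
    return -R.T@t,(R.T@np.c_[n,np.ones(len(n))].T).T
def onz(uv,z,p):
    o,r=rays(uv,p); s=(z-o[2])/r[:,2]; return o+s[:,None]*r
def bydepth(uv,d,p):
    o,r=rays(uv,p); uv=np.array(uv).astype(int).reshape(-1,2); return o+d[uv[:,1],uv[:,0]][:,None]*r
def proj(X,p):
    rv=cv2.Rodrigues(np.array(p['R']))[0]
    return cv2.projectPoints(np.array(X,float).reshape(-1,1,3),rv,np.array(p['t'],float),K(p),np.array(p['dist_coeffs'],float))[0].reshape(-1,2)
E
python3 - <<'E'
from h import *
for n in('scene','top','wrist'):
    im,d,p=save(n,n+'0'); print(n,p['vfov'],p['dist_coeffs'],(-np.array(p['R']).T@np.array(p['t'])).round(), (d>0).mean())
print(sensors.observe())
E
```

```text
pics
scene 56.7095533370443 [0.00781227 0.         0.         0.         0.        ] [1310.  156.  623.] 0.995986328125
top 57.87402974588863 [0.01443404 0.         0.         0.         0.        ] [ 421.   -8. 1006.] 0.9958723958333333
wrist 68.7329453638871 [0.00355743 0.         0.         0.         0.        ] [188. 600. 372.] 0.99615234375
{'t': 0.15, 'joint_pos': array([ 1.07326272e+00,  3.08820169e-01,  1.63487175e+00,  1.30120755e-05,
        1.19970546e+00, -6.97222029e-02]), 'dq': array([ 0.00070668, -0.00134482, -0.00337088, -0.00033664, -0.00188493,
        0.00064353]), 'effort': array([-1.37256993e-04, -4.15802050e+01, -2.77146989e+01, -1.08212416e-04,
        6.01937951e-03, -3.20135012e-07]), 'tool_pos': array([259.03942762, 568.11387012, 241.31210191]), 'eef_rot': array([-2.58337122e-04,  2.12280422e-01,  9.77208375e-01, -8.64616283e-04]), 'wrist_force': array([ 0.08623969,  0.52623698, -0.42557116]), 'wrist_torque': array([ 0.01006181, -0.02638396,  0.03799144]), 'opening': 85.27724112266326}
```

View pics/top0.png

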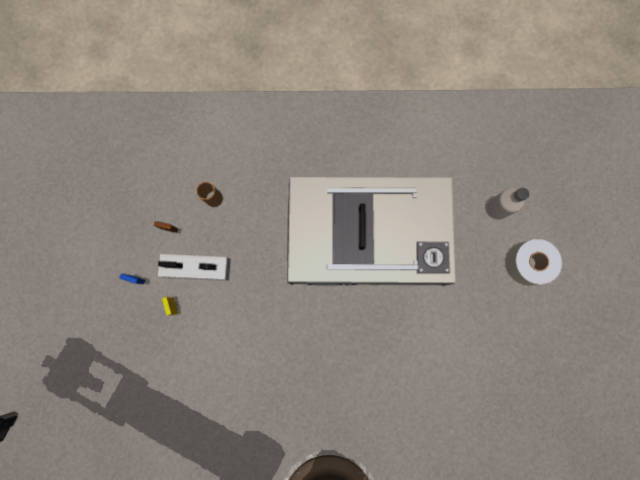

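View pics/scene0.png

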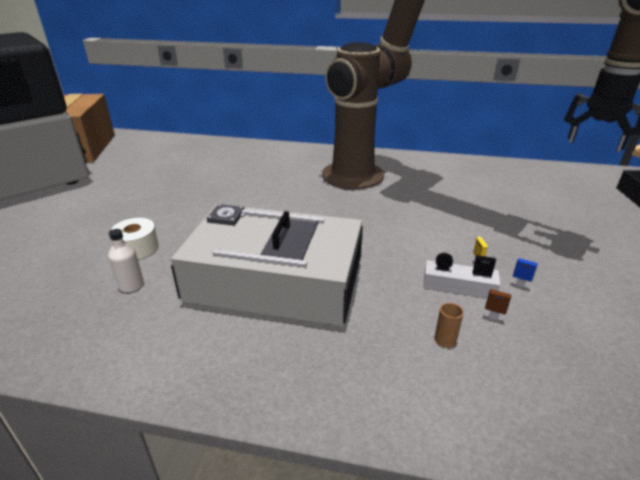

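View pics/wrist0.png

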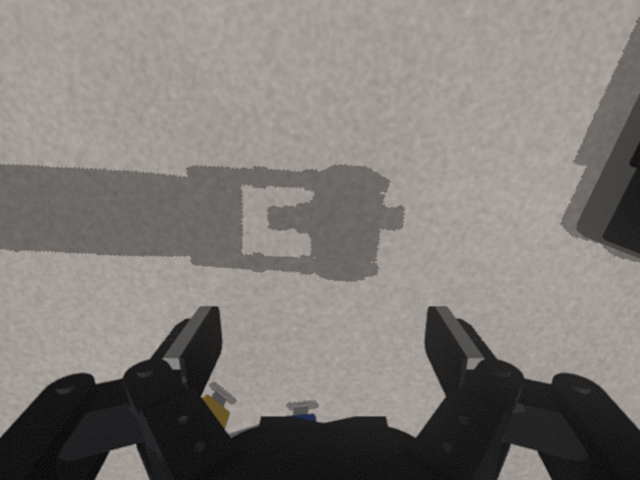

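Run:
```python
from h import *
im,d,p=load('top0')
def crop(im,x0,y0,x1,y1,s): return cv2.resize(im[y0:y1,x0:x1,::-1],None,fx=s,fy=s,interpolation=cv2.INTER_CUBIC)
a=crop(im,110,210,260,330,5); cv2.imwrite('pics/ctop.png',a)
im2,_,_=load('scene0'); cv2.imwrite('pics/cscene.png',crop(im2,420,220,560,320,5))
# holder: pixels by depth
v,u=np.mgrid[0:480,0:640]; X=bydepth(np.c_[u.ravel(),v.ravel()],d,p).reshape(480,640,3)
def rect(name,m):
    m=m.astype(np.uint8); n,l,s,c=cv2.connectedComponentsWithStats(m); 
    for i in range(1,n):
        if s[i,4]<30: continue
        P=X[l==i]; r=cv2.minAreaRect(P[:,:2].astype(np.float32)); print(name,s[i],P[:,2].mean().round(1),[np.round(q,1) for q in r])
z=X[:,:,2]; box=(u>110)&(u<260)&(v>200)&(v<330)
rect('holdertop',box&(z>33)&(z<48)&(im.min(2)>130))
rect('keys',box&(z>60))
rect('deck',(u>270)&(u<470)&(v>160)&(v<300)&(z>112)&(z<126))
rect('bar',(u>270)&(u<470)&(v>160)&(v<300)&(z>147))
print(X[257,[425,433,441]],X[190,370],X[230,340])
```

```text
holdertop [ 158  254   69   25 1209] 38.1 [array([513.2, 303.5]), array([150.4,  50.2]), np.float64(87.1)]
keys [154 221  19   9 104] 83.5 [array([519.9, 184.3]), array([431.5,  17.8]), np.float64(65.2)]
keys [158 261  22   7 132] 101.8 [array([474.7, 176.2]), array([382.7,  17.2]), np.float64(76.4)]
keys [198 263  18   6  97] 83.6 [array([472.6, 134.1]), array([301.3,  18.7]), np.float64(73.6)]
keys [120 273  19  10 108] 65.2 [array([485.8, 431.6]), array([40.3, 12.7]), np.float64(72.1)]
keys [162 296  10  19 112] 73.6 [array([414.9, 175.5]), array([364.9,  38. ]), np.float64(86.1)]
deck [  288   177   168   105 14978] 118.7 [array([583.3, -90.9]), array([343. , 220.6]), np.float64(89.8)]
bar [359 203   7  45 282] 165.6 [array([520.7, -52.3]), array([ 32.5, 215.5]), np.float64(74.5)]
[[ 520.37102497 -197.57334496  132.84435771]
 [ 522.74284944 -218.72789757  111.37258357]
 [ 520.48480318 -230.29095828  130.68271961]] [661.87509561 -89.64019806 126.06278139] [578.68693897 -26.75014146 120.59719184]
```

```bash
sleep 1; echo
```

```text
(no output)
```

View pics/ctop.png

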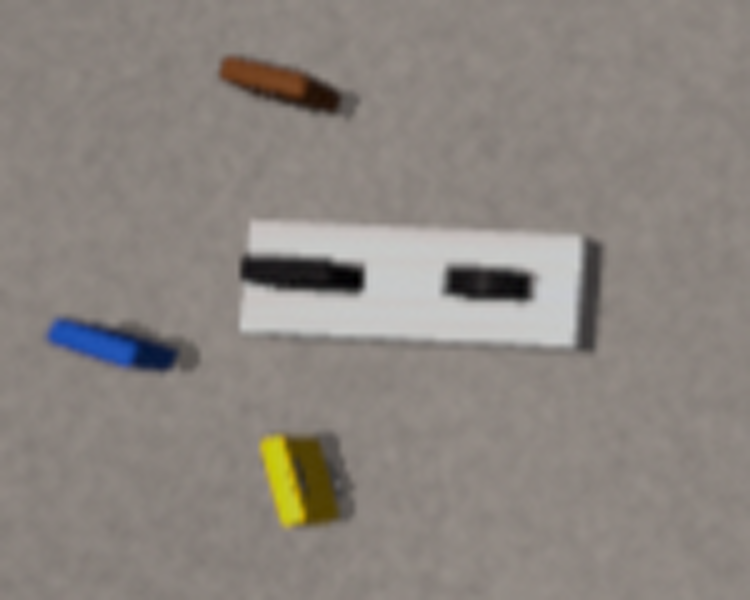

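View pics/cscene.png

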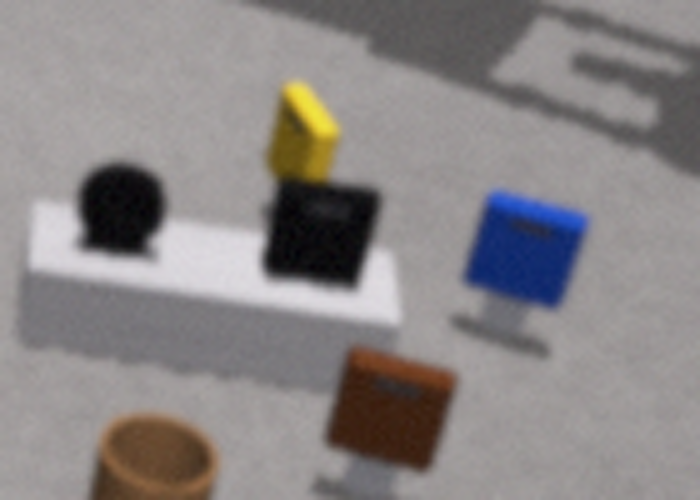

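The service key is the black rectangular one, at top px (170,265) and scene px (484,266), in the holder's +y slot. The others don't fit: the round grip at top (207,267) is the other machine's key. Blue (132,279), brown (165,226) and yellow (170,306) are decoys standing on the counter. The crops confirm it.

```bash
cat >> h.py <<'E'
from scipy.spatial.transform import Rotation as Ro
def tool():
    s=sensors.observe(); q=s['eef_rot']; return s,Ro.from_quat([q[1],q[2],q[3],q[0]]).as_matrix()
def plan(target=None,yaw=None):
    s,R=tool(); y=np.degrees(np.arctan2(R[1,1],R[0,1]))
    print('t',s['t'],'tcp',s['tool_pos'].round(1),'yaw(y)',y.round(2),'tilt',np.degrees(np.arccos(-R[2,2])).round(2),'F',s['wrist_force'].round(1),'T',s['wrist_torque'].round(2),'op',round(s['opening'],1),'q',s['joint_pos'].round(2))
    if target is not None: print('shift',(R.T@(np.array(target)-s['tool_pos'])/200).round(4))
    if yaw is not None: print('twist',round(((y-yaw+180)%360-180)/180,4))
E
python3 - <<'E'
from h import *
plan([515,343,200],-2.9)
p=vision.camera_params('wrist'); s,R=tool(); print(np.array(p['R'])@R, R.T@(-np.array(p['R']).T@np.array(p['t'])-s['tool_pos']))
E
```

```text
t 0.15 tcp [259.  568.1 241.3] yaw(y) 65.49 tilt 0.1 F [ 0.1  0.5 -0.4] T [ 0.01 -0.03  0.04] op 85.3 q [ 1.07  0.31  1.63  0.    1.2  -0.07]
shift [-1.6315 -0.4928  0.2072]
twist 0.3799
[[ 5.47105019e-05  9.99999998e-01 -3.98404335e-05]
 [-9.53562285e-01  4.01700963e-05 -3.01195895e-01]
 [-3.01195892e-01  5.44689134e-05  9.53562285e-01]] [  77.55240749   -0.15683002 -130.90267369]
```

```bash
python3 -m jog '[[[-0.1,-0.03,0],0.03],[[-0.3,-0.09,0],0.08],[[-0.5,-0.15,0],0.14],[[-0.7,-0.21,0],0.19],[[-0.9,-0.27,0.0],0.25],[[-1,-0.3,0.0],0.30],[[-1,-0.3,0.0],0.35],[[-1,-0.3,0.0],0.38],[[-1,-0.3,0.0],0.38]]' 1; python3 -c "
from h import *
plan([515,343,200],-2.9)"
```

```text
t: 1.27
tool_pos: [416.3, 430.8, 241.8]
eef_rot: [-0.0, 0.725, 0.689, -0.0]
wrist_force: [0.3, 0.2, -0.5]
opening: 85.9
t 1.275 tcp [416.3 430.8 241.8] yaw(y) -2.86 tilt 0.05 F [ 0.3  0.2 -0.5] T [ 0.02 -0.01 -0.01] op 85.9 q [0.73 0.26 1.7  0.   1.19 0.78]
shift [-0.4137  0.515   0.2091]
twist 0.0002
```

```bash
python3 -m jog '[[[-0.1,0.1,0.05],0],[[-0.25,0.3,0.12],0],[[-0.414,0.515,0.21],0],[[-0.414,0.515,0.21],0],[[-0.414,0.515,0.21],0],[[-0.414,0.515,0.21],0]]'; python3 -c "
from h import *
plan([515,343,200],-2.9)
save('wrist','w1')"
```

```text
t: 2.02
tool_pos: [514.4, 344.2, 200.8]
eef_rot: [-0.0, 0.724, 0.69, 0.0]
wrist_force: [-0.2, -0.8, 0.1]
opening: 85.5
t 2.025 tcp [514.4 344.2 200.8] yaw(y) -2.8 tilt 0.04 F [-0.2 -0.8  0.1] T [-0.01 -0.02 -0.02] op 85.5 q [0.52 0.34 1.68 0.   1.12 0.57]
shift [-0.0061  0.0032  0.0041]
twist 0.0006
```

View pics/w1.png

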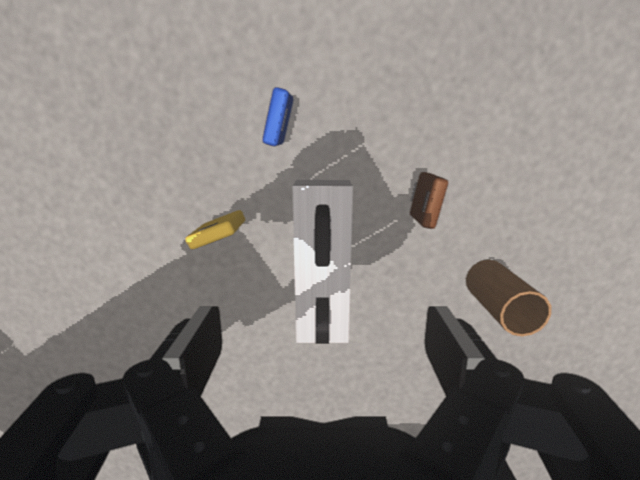

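Run:
```python
from h import *
im,d,p=load('w1')
c=cv2.resize(im[170:350,240:400,::-1],None,fx=4.4,fy=3.3,interpolation=cv2.INTER_CUBIC)
c=cv2.resize(im[170:350,240:400,::-1],None,fx=3.3,fy=3.3,interpolation=cv2.INTER_CUBIC); cv2.imwrite('pics/w1c.png',c)
m=((im.max(2)<60)).astype(np.uint8); m[:,:290]=0;m[:,355:]=0;m[345:]=0;m[:185]=0
n,l,s,cc=cv2.connectedComponentsWithStats(m)
v,u=np.mgrid[0:480,0:640]
for i in range(1,n):
    if s[i,4]<30: continue
    uv=np.c_[u[l==i],v[l==i]]; P=bydepth(uv,d,p); print(s[i],np.percentile(P[:,2],[5,50,95]).round(1))
    T=P[P[:,2]>78]
    if len(T): print('top',len(T),[np.round(q,2) for q in cv2.minAreaRect(T[:,:2].astype(np.float32))], T[:,2].mean())
    for z in (86,):
        print('plane86',[np.round(q,2) for q in cv2.minAreaRect(onz(uv,z,p)[:,:2].astype(np.float32))])
# holder top
P=bydepth(np.c_[u.ravel(),v.ravel()],d,p).reshape(480,640,3)
m=(abs(P[:,:,2]-40)<4)&(im.min(2)>100)&(v<346)
n,l,s,cc=cv2.connectedComponentsWithStats(m.astype(np.uint8)); i=1+s[1:,4].argmax()
uv=np.c_[u[l==i],v[l==i]]; print('holder',s[i],[np.round(q,2) for q in cv2.minAreaRect(onz(uv,40,p)[:,:2].astype(np.float32))],P[l==i][:,2].mean())
```

```text
[315 205  15  61 829] [60.2 84.9 86.1]
top 722 [array([514.63, 373.38]), array([95.85, 10.46]), np.float64(87.29)] 85.56741267162995
plane86 [array([513.49, 348.97]), array([45.61, 10.34]), np.float64(87.2)]
[317 298  12  29 279] [43.4 69.4 76.9]
top 5 [array([511.55, 345.73]), array([1.5148e+02, 5.0000e-02]), np.float64(85.38)] 179.73907722319592
plane86 [array([510.79, 286.68]), array([24.56,  8.61]), np.float64(86.91)]
[317 332  11  11 110] [75.6 78.5 80. ]
top 73 [array([512.57, 338.47]), array([165.79,   8.31]), np.float64(87.42)] 82.41938098338481
plane86 [array([509.31, 264.43]), array([9.19, 8.06]), np.float64(86.91)]
holder [ 292  185   60  158 7161] [array([510.85, 304.48]), array([149.94,  49.86]), np.float64(87.02)] 39.31642341811833
```

View pics/w1c.png

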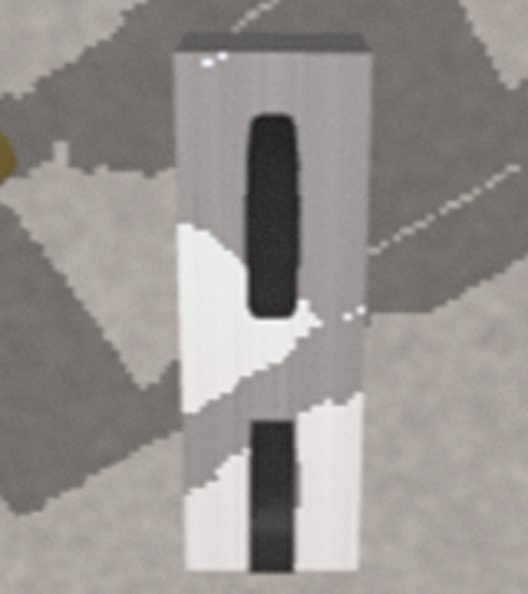

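```bash
python3 -c "
from h import *
plan([513.2,344.8,58],-2.95)
im,d,p=load('w1')
print(bydepth([[430,200],[215,230],[415,220]],d,p).round())"
```

```text
t 2.075 tcp [514.4 344.4 200.9] yaw(y) -2.79 tilt 0.05 F [ 0.8  0.1 -0.1] T [-0.02 -0.02  0.03] op 85.3 q [0.52 0.34 1.68 0.   1.12 0.57]
shift [ 0.0014 -0.0066  0.7145]
twist 0.0009
[[597. 368.  66.]
 [430. 352.  67.]
 [592. 347.  44.]]
```

```bash
python3 -m jog '[[[0,-0.007,0],0.001],[[0,-0.007,0.2],0.001],[[0.001,-0.007,0.4],0.001],[[0.001,-0.007,0.55],0.001],[[0.001,-0.007,0.65],0.001],[[0.001,-0.007,0.715],0.001],[[0.001,-0.007,0.715],0.001],[[0.001,-0.007,0.715],0.001]]' 0.45; python3 -c "
from h import *
plan([513.2,344.8,58],-2.95)
save('wrist','w2')"
```

```text
t: 3.08
tool_pos: [514.7, 344.1, 58.5]
eef_rot: [0.0, 0.726, 0.688, 0.001]
wrist_force: [0.8, 0.6, 0.7]
opening: 38.3
t 3.075 tcp [514.7 344.1  58.5] yaw(y) -3.09 tilt 0.13 F [0.8 0.6 0.7] T [ 0.01 -0.   -0.01] op 38.3 q [0.52 0.52 1.76 0.   0.87 0.57]
shift [ 0.0033 -0.0075  0.0025]
twist -0.0008
```

View pics/w2.png

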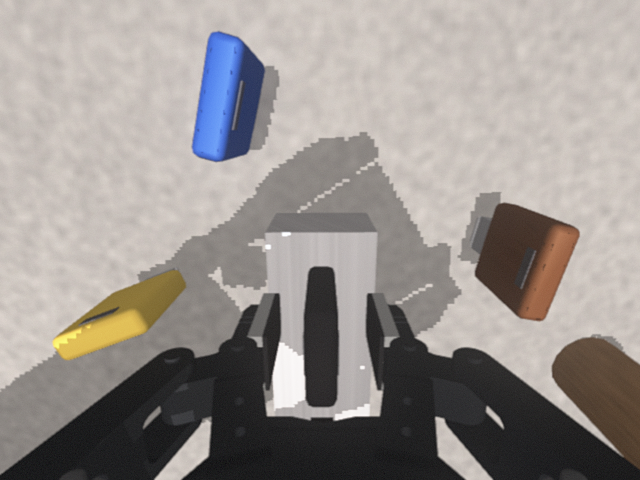

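```bash
python3 -m jog '[[[0,0,0],0],[[0,0,0],0],[[0,0,0],0],[[0,0,0],0],[[0,0,0],0],[[0,0,0],0]]' 0 60; python3 -c "
from h import *
plan()
im,d,p=save('wrist','w3')
# predicted outline of key top, centre candidates along key x
for y in (342,344,346):
    print(y,proj([[514.6-6,y+20,86],[514.6,y+20,86],[514.6,y-20,86],[514.6,y+20,40]],p).round(1).tolist())"
```

```text
t: 3.88
tool_pos: [514.4, 343.8, 58.3]
eef_rot: [0.0, 0.726, 0.688, 0.001]
wrist_force: [-0.1, -0.2, 6.4]
opening: 11.2
t 3.875 tcp [514.4 343.8  58.3] yaw(y) -3.09 tilt 0.09 F [-0.1 -0.2  6.4] T [-0.05  0.03 -0.  ] op 11.2 q [ 0.52  0.52  1.76 -0.    0.87  0.57]
342 [[304.0, 319.2], [322.0, 318.3], [328.0, 415.6], [322.2, 267.2]]
344 [[303.5, 313.8], [321.7, 312.9], [327.8, 411.2], [321.9, 263.1]]
346 [[303.1, 308.4], [321.4, 307.5], [327.5, 406.7], [321.7, 259.0]]
```

View pics/w3.png

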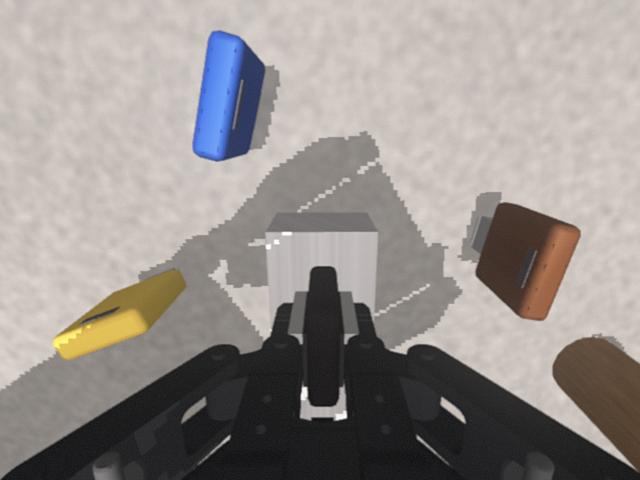

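```bash
python3 - <<'E'
from h import *
im,d,p=load('top0')
c=cv2.resize(im[235:280,410:460,::-1],None,fx=12,fy=12,interpolation=cv2.INTER_CUBIC); cv2.imwrite('pics/plug.png',c)
print(proj([523.3,-215.9,134],p), onz([[433,257]],134,p))
E
python3 -m jog '[[[0,0,-0.1],0],[[0,0,-0.2],0],[[0,0,-0.4],0],[[0,0,-0.6],0],[[0,0,-0.8],0],[[0,0,-0.9],0],[[0,0,-0.9],0],[[0,0,-0.9],0]]'; python3 -c "
from h import *
plan([523.3,-215.9,240],85)
save('scene','s1')"
```

```text
[[434.19237247 255.45379045]] [[ 520.17396883 -213.38995847  134.        ]]
t: 4.92
tool_pos: [512.5, 342.8, 235.4]
eef_rot: [-0.0, 0.726, 0.688, -0.002]
wrist_force: [0.3, -0.2, -0.3]
opening: 11.2
t 4.925 tcp [512.5 342.8 235.4] yaw(y) -3.09 tilt 0.19 F [ 0.3 -0.2 -0.3] T [ 0.02 -0.01  0.04] op 11.2 q [0.52 0.3  1.66 0.   1.19 0.57]
shift [-2.7866  0.2043 -0.0183]
twist -0.4894
```

View pics/plug.png

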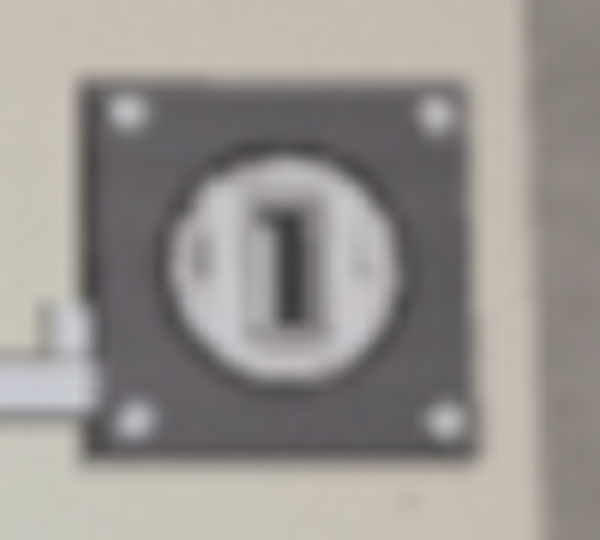

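View pics/s1.png

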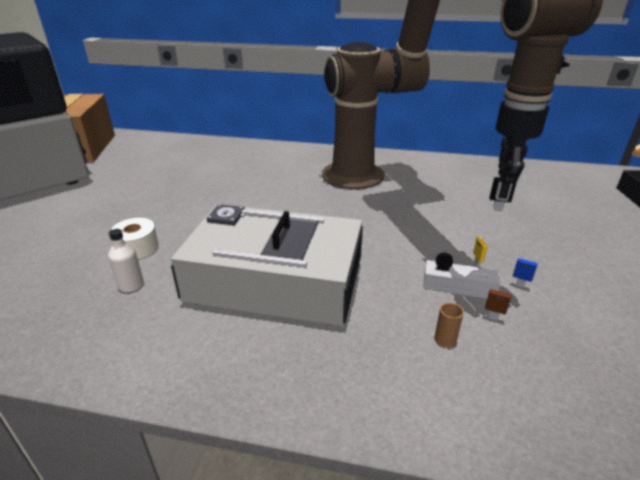

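```bash
python3 -m jog '[[[-0.1,0.01,0],-0.05],[[-0.3,0.02,-0.01],-0.1],[[-0.5,0.03,-0.02],-0.15],[[-0.7,0.04,-0.02],-0.2],[[-0.9,0.05,-0.02],-0.25],[[-1,0.05,-0.02],-0.3],[[-1,0.05,-0.02],-0.35],[[-1,0.05,-0.02],-0.4],[[-1,0.05,-0.02],-0.45],[[-1,0.05,-0.02],-0.517],[[-1,0.05,-0.02],-0.517]]'; python3 -c "
from h import *
plan([520,-215,250],90)"
```

```text
t: 6.35
tool_pos: [511.8, 143.0, 239.3]
eef_rot: [-0.002, 0.001, 1.0, -0.0]
wrist_force: [0.3, 0.1, -0.2]
opening: 11.4
t 6.35 tcp [511.8 143.  239.3] yaw(y) 89.92 tilt 0.22 F [ 0.3  0.1 -0.2] T [-0.02 -0.01  0.  ] op 11.4 q [ 0.19  0.13  1.85  0.    1.16 -1.38]
shift [-0.0436 -1.7898 -0.0524]
twist -0.0005
```

```bash
python3 -m jog '[[[0,-0.1,-0.02],0],[[-0.01,-0.3,-0.05],0],[[-0.02,-0.55,-0.05],0],[[-0.03,-0.75,-0.05],0],[[-0.04,-0.9,-0.05],0],[[-0.04,-0.9,-0.05],0]]'; python3 -m jog '[[[0,-0.1,0],0],[[0,-0.3,0],0],[[0,-0.5,0],0],[[0,-0.7,0],0],[[0,-0.89,0],0],[[0,-0.89,0],0],[[0,-0.89,0],0],[[0,-0.89,0],0]]'; python3 -c "
from h import *
plan([520,-215,250],90)
save('wrist','w4');save('top','t4')"
```

```text
t: 7.1
tool_pos: [520.5, -39.7, 251.3]
eef_rot: [-0.0, 0.003, 1.0, -0.0]
wrist_force: [-0.2, -0.9, -0.4]
opening: 11.3
t: 8.1
tool_pos: [520.6, -213.5, 251.2]
eef_rot: [-0.0, -0.0, 1.0, 0.0]
wrist_force: [0.3, 0.3, -0.9]
opening: 11.3
t 8.1 tcp [ 520.6 -213.5  251.2] yaw(y) 90.03 tilt 0.05 F [ 0.3  0.3 -0.9] T [-0.06  0.01 -0.01] op 11.3 q [-0.47  0.18  1.77  0.    1.19 -2.04]
shift [ 0.003  -0.0076  0.0058]
twist 0.0002
```

View pics/w4.png

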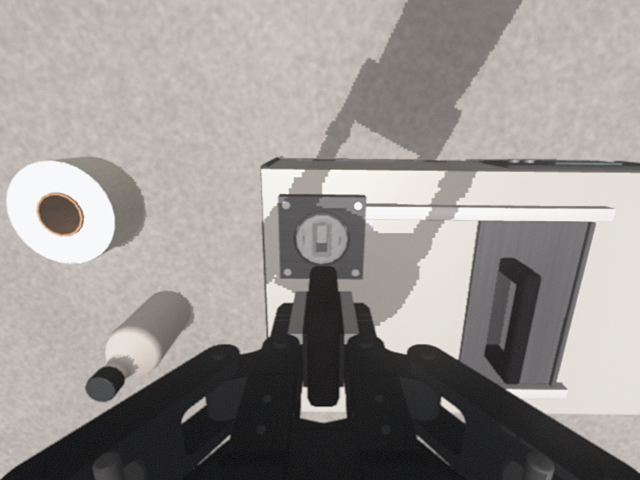

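Run:
```python
from h import *
im,d,p=load('w4')
cv2.imwrite('pics/w4c.png',cv2.resize(im[185:285,270:375,::-1],None,fx=6,fy=6,interpolation=cv2.INTER_CUBIC))
v,u=np.mgrid[0:480,0:640]
g=im.astype(int).max(2); box=(u>275)&(u<370)&(v>190)&(v<268)
# disc: bright within flange
m=(box&(g>115)&(np.hypot(u-321,v-238)<29)).astype(np.uint8)
m=cv2.morphologyEx(m,cv2.MORPH_CLOSE,np.ones((13,13)))
cs=max(cv2.findContours(m,0,cv2.CHAIN_APPROX_NONE)[0],key=cv2.contourArea)
w=onz(cs.reshape(-1,2),134,p)[:,:2].astype(np.float32); print('disc',[np.round(q,1) for q in cv2.fitEllipse(w)])
# bolts
m=(box&(g>140)&(np.hypot(u-321,v-238)>35)).astype(np.uint8)
n,l,s,c=cv2.connectedComponentsWithStats(m)
for i in range(1,n):
    if 8<s[i,4]<200: print('bolt',c[i].round(1),onz([c[i]],132,p).round(1))
print('slot guess',onz([[321,237]],134,p).round(1), 'tcp axis proj', proj([[520.6,-213.5,134]],p).round(1))
```

```text
disc [array([ 518.7, -214.5]), array([37.1, 37.6]), np.float64(5.0)]
bolt [285.2 204.5] [[ 493.2 -240.6  132. ]]
bolt [357.7 205.7] [[ 494.1 -188.2  132. ]]
bolt [356.5 212.5] [[ 499.1 -188.9  132. ]]
slot guess [[ 517.1 -214.7  134. ]] tcp axis proj [[322.7 241.5]]
```

View pics/w4c.png

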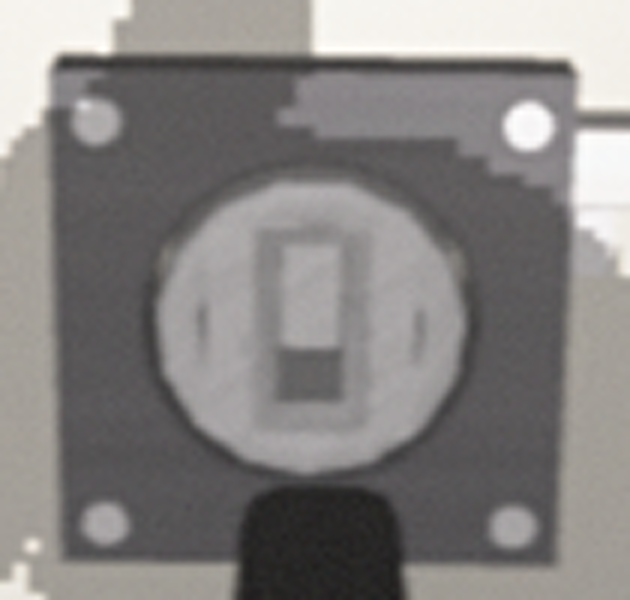

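```bash
python3 -c "
from h import *
im,d,p=load('w4')
c=np.array([(252,226),(372,226),(370,432),(252,432)])/6+[270,185]
w=onz(c,134,p)[:,:2]; print(w.round(1),w.mean(0).round(1))
plan([519.6,-214.4,178],90)"
```

```text
[[ 506.2 -221.3]
 [ 506.2 -206.7]
 [ 532.8 -206.7]
 [ 532.8 -221.5]] [ 519.5 -214.1]
t 8.2 tcp [ 520.7 -213.7  251.3] yaw(y) 90.04 tilt 0.02 F [-0.1 -0.4 -0.6] T [0.   0.01 0.03] op 11.3 q [-0.47  0.18  1.77  0.    1.19 -2.04]
shift [ 0.0056 -0.0039  0.3663]
twist 0.0002
```

```bash
python3 -m jog '[[[0.002,-0.002,0.1],0],[[0.002,-0.002,0.2],0],[[0.002,-0.002,0.3],0],[[0.002,-0.002,0.36],0],[[0.002,-0.002,0.36],0],[[0.002,-0.002,0.36],0]]'; python3 -m jog '[[[0,0,0.02],0],[[0,0,0.04],0],[[0,0,0.06],0],[[0,0,0.07],0],[[0,0,0.07],0]]';  python3 -c "
from h import *
plan([520.2,-214.1,152],90)
save('wrist','w5')"
```

```text
t: 8.95
tool_pos: [520.9, -215.3, 180.1]
eef_rot: [0.001, 0.0, 1.0, -0.0]
wrist_force: [0.6, -0.4, -0.3]
opening: 11.2
t: 9.57
tool_pos: [520.1, -215.1, 164.9]
eef_rot: [-0.0, 0.0, 1.0, 0.0]
wrist_force: [0.4, -0.5, 0.1]
opening: 11.4
t 9.575 tcp [ 520.1 -215.1  164.9] yaw(y) 89.97 tilt 0.04 F [ 0.4 -0.5  0.1] T [-0.02 -0.02  0.03] op 11.4 q [-0.47  0.28  1.84 -0.    1.02 -2.04]
shift [-0.0007  0.0051  0.0647]
twist -0.0002
```

View pics/w5.png

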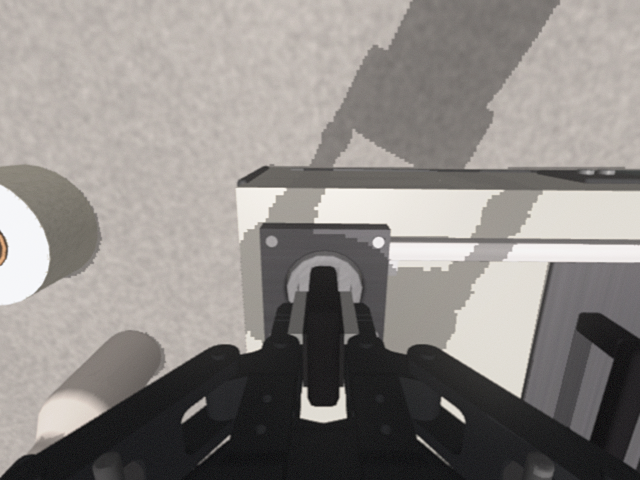

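```bash
python3 -m jog '[[[0,0.003,0.02],0],[[0,0.003,0.04],0],[[0,0.003,0.055],0],[[0,0.003,0.062],0],[[0,0.003,0.067],0],[[0,0.003,0.067],0]]';  python3 -c "
from h import *
plan([520.2,-214.1,152],90)
save('wrist','w6')
save('scene','s6')"
```

```text
t: 10.38
tool_pos: [520.2, -214.6, 152.3]
eef_rot: [-0.0, 0.0, 1.0, 0.0]
wrist_force: [-2.3, 0.6, 2.9]
opening: 11.0
t 10.375 tcp [ 520.2 -214.6  152.3] yaw(y) 89.97 tilt 0.02 F [-2.3  0.6  2.9] T [ 0.12  0.3  -0.01] op 11.0 q [-0.47  0.29  1.85 -0.    1.   -2.04]
shift [0.     0.0023 0.0014]
twist -0.0002
```

View pics/w6.png

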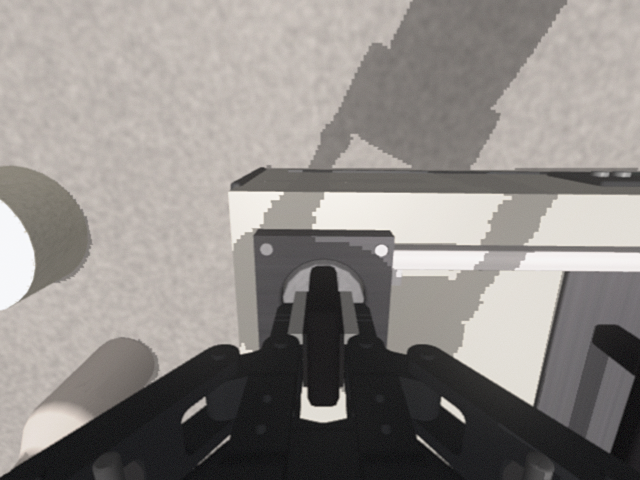

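```bash
python3 -m jog '[[[0,0,0.007],0],[[0,0,0.01],0],[[0,0,0.01],0]]';  python3 -c "
from h import *
plan([520.2,-214.1,152],90)"
```

```text
t: 10.85
tool_pos: [520.4, -214.6, 152.2]
eef_rot: [-0.0, 0.0, 1.0, 0.0]
wrist_force: [-5.3, 2.3, 12.5]
opening: 11.3
t 10.85 tcp [ 520.4 -214.6  152.2] yaw(y) 89.98 tilt 0.02 F [-5.3  2.3 12.5] T [ 0.47  0.91 -0.05] op 11.3 q [-0.47  0.29  1.85 -0.    1.   -2.04]
shift [0.0008 0.0026 0.0009]
twist -0.0001
```

```bash
python3 -m jog '[[[0,0,-0.006],0.04],[[0,0,-0.006],0.09],[[0,0,-0.006],0.14],[[0,0,-0.006],0.19],[[0,0,-0.006],0.24],[[0,0,-0.006],0.29],[[0,0,-0.006],0.34],[[0,0,-0.006],0.39],[[0,0,-0.006],0.44],[[0,0,-0.006],0.49],[[0,0,-0.006],0.52],[[0,0,-0.006],0.52]]';  python3 -c "
from h import *
plan([520.2,-214.1,152],-8)
save('wrist','w7')"
```

```text
t: 12.35
tool_pos: [520.4, -215.4, 152.2]
eef_rot: [0.001, 0.729, 0.684, -0.0]
wrist_force: [-3.1, -0.1, 7.0]
opening: 11.4
t 12.35 tcp [ 520.4 -215.4  152.2] yaw(y) -3.65 tilt 0.08 F [-3.1 -0.1  7. ] T [ 0.01  0.58 -0.04] op 11.4 q [-0.47  0.29  1.85 -0.    0.99 -0.4 ]
shift [ 0.0062 -0.0013  0.0012]
twist 0.0242
```

View pics/w7.png

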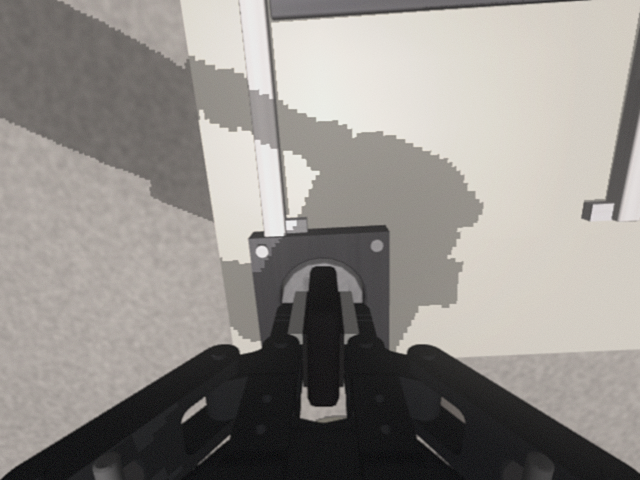

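```bash
python3 -m jog '[[[0,0,0],0.02],[[0,0,0],0.03],[[0,0,0],0.03]]';python3 -c "
from h import *
plan()"; python3 -m jog '[[[0,0,0],0.012],[[0,0,0],0.022],[[0,0,0],0.022],[[0,0,0],0.022]]';  python3 -c "
from h import *
plan()"
```

```text
t: 12.78
tool_pos: [520.3, -215.4, 152.3]
eef_rot: [0.001, 0.761, 0.649, -0.0]
wrist_force: [-4.2, -0.0, 6.7]
opening: 11.2
t 12.775 tcp [ 520.3 -215.4  152.3] yaw(y) -9.02 tilt 0.09 F [-4.2 -0.   6.7] T [-0.02  0.58 -0.07] op 11.2 q [-0.47  0.29  1.85 -0.    0.99 -0.31]
t: 13.28
tool_pos: [520.3, -215.3, 152.3]
eef_rot: [0.001, 0.782, 0.623, -0.001]
wrist_force: [-3.6, -0.4, 7.1]
opening: 11.2
t 13.275 tcp [ 520.3 -215.3  152.3] yaw(y) -12.9 tilt 0.09 F [-3.6 -0.4  7.1] T [0.07 0.61 0.22] op 11.2 q [-0.47  0.29  1.85 -0.    1.   -0.24]
```

```bash
python3 -m jog '[[[0,0,0],0.012],[[0,0,0],0.018],[[0,0,0],0.018],[[0,0,0],0.018]]';  python3 -c "
from h import *
plan()
save('wrist','w8')"
```

```text
t: 13.78
tool_pos: [520.2, -215.3, 152.3]
eef_rot: [0.001, 0.799, 0.602, -0.001]
wrist_force: [-3.0, 0.1, 6.7]
opening: 11.1
t 13.775 tcp [ 520.2 -215.3  152.3] yaw(y) -16.02 tilt 0.12 F [-3.   0.1  6.7] T [0.06 0.65 0.68] op 11.1 q [-0.47  0.29  1.85 -0.    1.   -0.19]
```

View pics/w8.png

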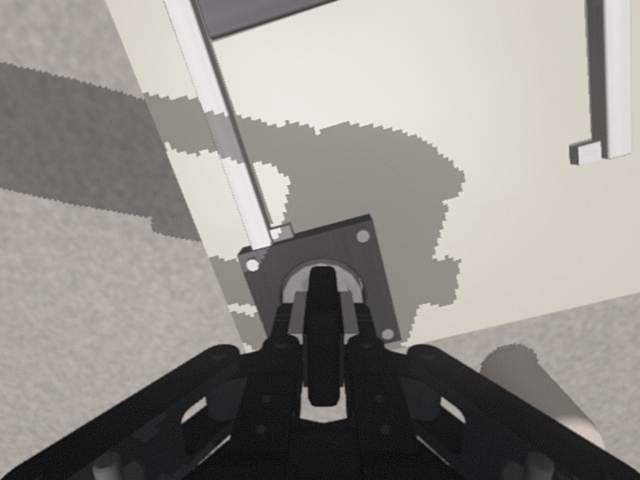

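```bash
python3 -m jog '[[[0,0,0],-0.02],[[0,0,0],-0.02],[[0,0,0],-0.02],[[0,0,0],-0.02]]' 0.4; python3 -m jog '[[[0,0,-0.1],0],[[0,0,-0.25],0],[[0,0,-0.4],0],[[0,0,-0.4],0],[[0,0,-0.4],0]]';  python3 -c "
from h import *
plan()
save('wrist','w9');save('top','t9');save('scene','s9')"
```

```text
t: 14.32
tool_pos: [520.3, -214.6, 151.0]
eef_rot: [0.0, 0.781, 0.625, 0.0]
wrist_force: [0.8, -0.0, 0.3]
opening: 34.2
t: 14.95
tool_pos: [519.7, -214.3, 230.2]
eef_rot: [-0.001, 0.781, 0.625, -0.0]
wrist_force: [-0.9, 0.6, 0.1]
opening: 33.8
t 14.95 tcp [ 519.7 -214.3  230.2] yaw(y) -12.64 tilt 0.08 F [-0.9  0.6  0.1] T [0.   0.01 0.  ] op 33.8 q [-0.47  0.2   1.79 -0.    1.15 -0.25]
```

View pics/w9.png

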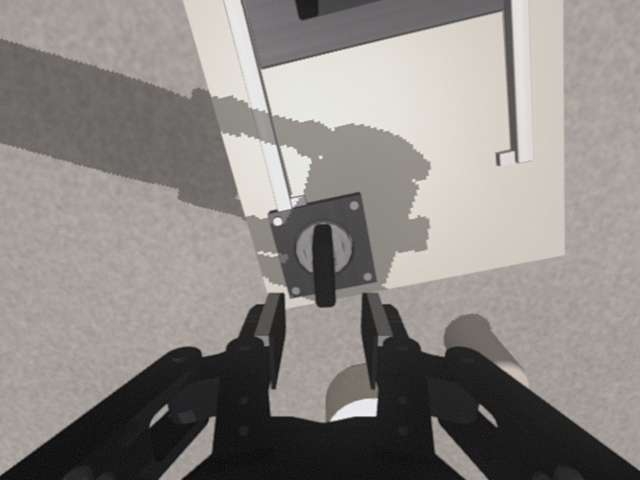

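View pics/s9.png

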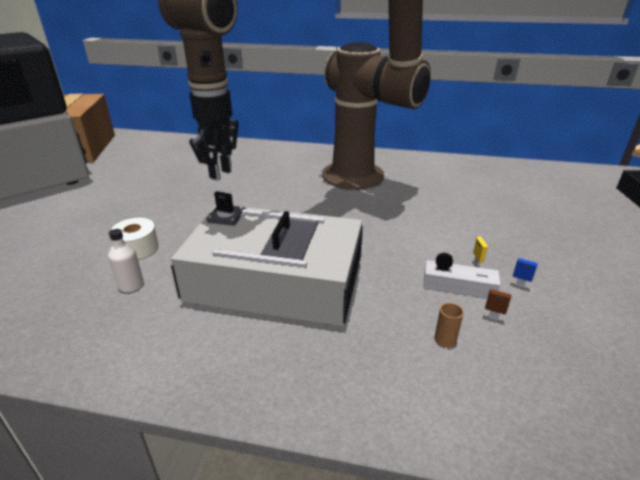

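Run:
```python
from h import *
im,d,p=load('w9')
v,u=np.mgrid[0:480,0:640]
P=bydepth(np.c_[u.ravel(),v.ravel()],d,p).reshape(480,640,3)
m=(im.max(2)<50)&(u>300)&(u<345)&(v>215)&(v<308)&(P[:,:,2]>172)&(P[:,:,2]<188)
T=P[m]; r=cv2.minAreaRect(T[:,:2].astype(np.float32)); print(len(T),np.median(T[:,2]),[np.round(q,1) for q in r])
g=im.copy()
cv2.imwrite('pics/w9c.png',cv2.resize(im[185:310,265:385,::-1],None,fx=4.8,fy=4.8,interpolation=cv2.INTER_CUBIC))
# deck/top camera outline on z=120
im,d,p=load('top0')
P=bydepth(np.c_[u.ravel(),v.ravel()],d,p).reshape(480,640,3)
m=((u>270)&(u<470)&(v>160)&(v<300)&(P[:,:,2]>112)).astype(np.uint8)
c=max(cv2.findContours(m,0,2)[0],key=cv2.contourArea); print('deck',[np.round(q,1) for q in cv2.minAreaRect(onz(c.reshape(-1,2),120,p)[:,:2].astype(np.float32))])
m=((u>350)&(u<375)&(v>195)&(v<257)&(P[:,:,2]>147)&(im.max(2)<60)).astype(np.uint8)
c=max(cv2.findContours(m,0,2)[0],key=cv2.contourArea); print('bar',[np.round(q,1) for q in cv2.minAreaRect(onz(c.reshape(-1,2),162.5,p)[:,:2].astype(np.float32))])
```

```text
1281 178.9575597299639 [array([ 519.6, -214.5]), array([39.2, 11.5]), np.float64(79.2)]
deck [array([582.7, -90.4]), array([342.3, 223.1]), np.float64(89.1)]
bar [array([581.3, -69.3]), array([11.8, 88.3]), np.float64(89.2)]
```

View pics/w9c.png

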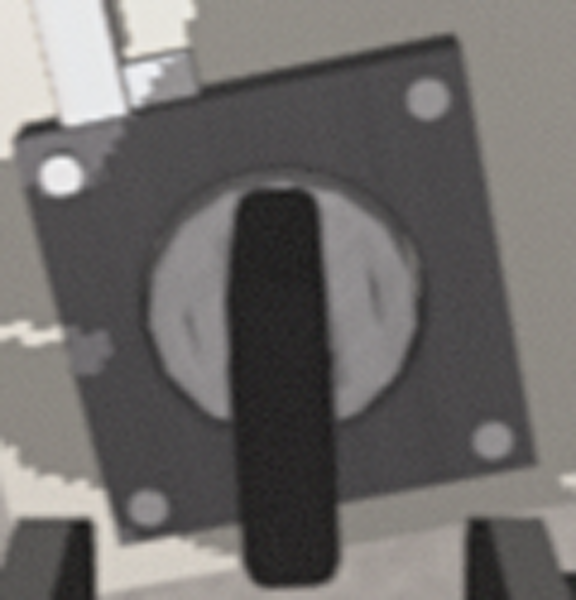

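```bash
python3 -c "
from h import *
plan([581.8,-70.1,230],89.1)"
```

```text
t 15.1 tcp [ 519.3 -214.1  229.3] yaw(y) -12.64 tilt 0.19 F [ 0.5 -1.1 -0.7] T [ 0.02 -0.01 -0.04] op 33.9 q [-0.47  0.2   1.79 -0.    1.15 -0.25]
shift [ 0.7709  0.1476 -0.0035]
twist -0.5652
```

```bash
python3 -m jog '[[[0.1,0.02,0],-0.05],[[0.25,0.05,0],-0.1],[[0.4,0.08,0],-0.15],[[0.6,0.12,0],-0.2],[[0.7,0.14,0],-0.25],[[0.77,0.148,0],-0.31],[[0.77,0.148,0],-0.37],[[0.77,0.148,0],-0.43],[[0.77,0.148,0],-0.49],[[0.77,0.148,0],-0.565],[[0.77,0.148,0],-0.565],[[0.77,0.148,0],-0.565]]' 0.5; python3 -c "
from h import *
plan([581.8,-70.1,148.5],89.1)
save('wrist','w10')"
```

```text
t: 16.6
tool_pos: [582.2, -70.7, 229.8]
eef_rot: [-0.001, 0.008, 1.0, 0.0]
wrist_force: [-0.4, -1.0, 0.3]
opening: 42.8
t 16.6 tcp [582.2 -70.7 229.8] yaw(y) 89.03 tilt 0.12 F [-0.4 -1.   0.3] T [-0.04 -0.02 -0.04] op 42.8 q [-0.2   0.25  1.74  0.    1.16 -1.75]
shift [0.0013 0.0028 0.4067]
twist -0.0004
```

View pics/w10.png

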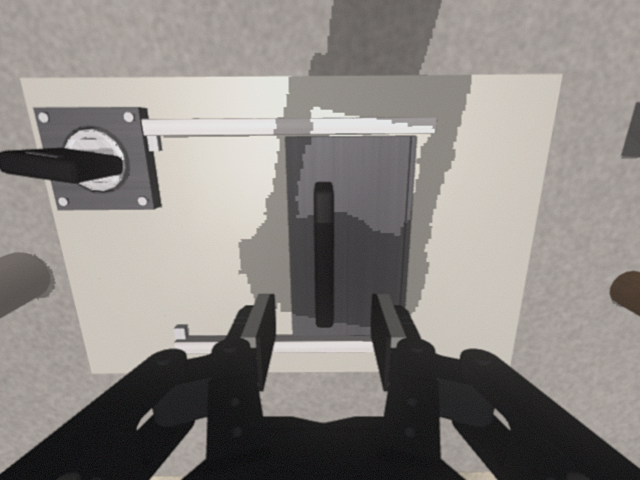

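```bash
python3 - <<'E'
from h import *
im,d,p=load('w10')
v,u=np.mgrid[0:480,0:640]
m=((im.max(2)<60)&(u>305)&(u<345)&(v>175)&(v<330)).astype(np.uint8)
c=max(cv2.findContours(m,0,2)[0],key=cv2.contourArea)
print('bar',[np.round(q,1) for q in cv2.minAreaRect(onz(c.reshape(-1,2),162.5,p)[:,:2].astype(np.float32))])
cv2.imwrite('pics/w10c.png',cv2.resize(im[95:220,0:170,::-1],None,fx=4.5,fy=4.5,interpolation=cv2.INTER_CUBIC))
# slits estimated angle printed after viewing; edge & plate z
P=bydepth(np.c_[u.ravel(),v.ravel()],d,p).reshape(480,640,3)
print('edge col',P[200,395:425].round(1)[:, 1:].tolist()[::3])
E
python3 -m jog '[[[0,0.002,0.05],0],[[0.001,0.003,0.15],0],[[0.001,0.003,0.28],0],[[0.001,0.003,0.37],0],[[0.001,0.003,0.405],0],[[0.001,0.003,0.405],0],[[0.001,0.003,0.405],0]]'; python3 -c "
from h import *
plan([581.8,-70.1,148.5],89.1)
save('wrist','w11')"
```

```text
bar [array([577.7, -70.1]), array([12.5, 92.4]), np.float64(89.6)]
edge col [[-21.2, 125.3], [-18.7, 123.3], [-16.8, 123.8], [-14.8, 124.1], [-13.5, 127.3], [-11.8, 128.3], [-7.7, 120.3], [-5.6, 120.2], [-3.2, 119.0], [-1.1, 119.0]]
t: 17.52
tool_pos: [583.5, -70.4, 151.1]
eef_rot: [0.001, 0.008, 1.0, -0.0]
wrist_force: [0.4, 0.4, -0.3]
opening: 42.7
t 17.525 tcp [583.5 -70.4 151.1] yaw(y) 89.07 tilt 0.11 F [ 0.4  0.4 -0.3] T [ 0.02  0.01 -0.02] op 42.7 q [-0.19  0.34  1.8  -0.    1.01 -1.75]
shift [0.0086 0.0012 0.0128]
twist -0.0002
```

View pics/w10c.png

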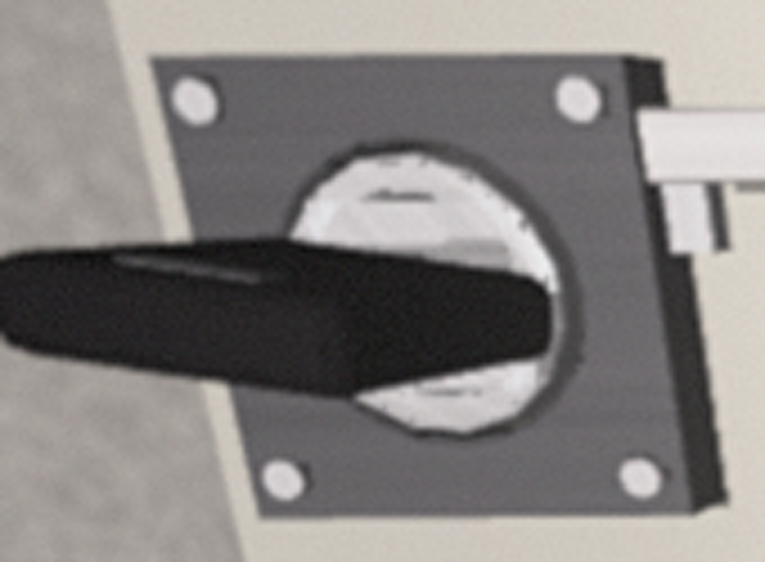

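View pics/w11.png

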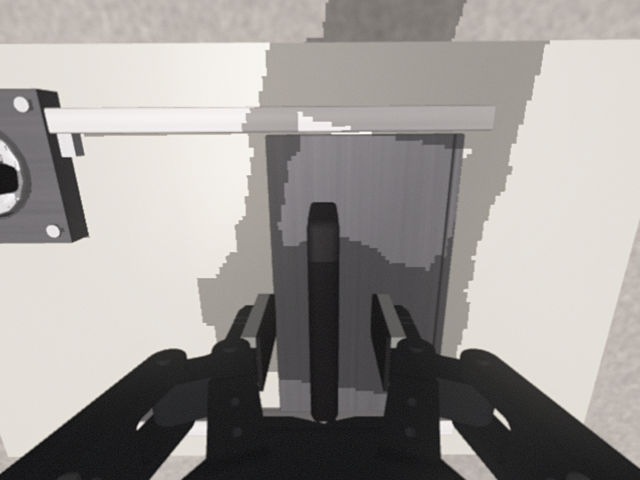

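```bash
python3 -m jog '[[[0.004,0.001,0.012],0],[[0.004,0.001,0.012],0]]'; python3 -m jog '[[[0,0,0],0],[[0,0,0],0],[[0,0,0],0],[[0,0,0],0],[[0,0,0],0],[[0,0,0],0]]' 0 80; python3 -c "
from h import *
plan([582.2,-110,149],89.1)
im,d,p=save('wrist','w12')"
```

```text
t: 17.82
tool_pos: [581.8, -70.0, 147.9]
eef_rot: [0.0, 0.008, 1.0, -0.0]
wrist_force: [0.0, 0.1, -0.4]
opening: 42.4
t: 18.58
tool_pos: [581.9, -70.1, 147.9]
eef_rot: [0.0, 0.008, 1.0, -0.0]
wrist_force: [-2.3, -0.0, 3.4]
opening: 10.5
t 18.575 tcp [581.9 -70.1 147.9] yaw(y) 89.08 tilt 0.02 F [-2.3 -0.   3.4] T [-0.13  0.28  0.12] op 10.5 q [-0.19  0.34  1.8  -0.    1.   -1.75]
shift [-0.0046 -0.1993 -0.0052]
twist -0.0001
```

View pics/w12.png

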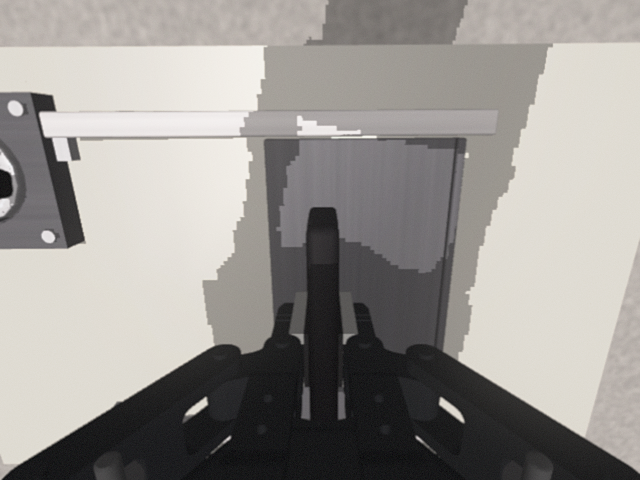

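```bash
python3 -m jog '[[[0,-0.02,0],0],[[0,-0.04,0],0],[[0,-0.06,0],0],[[0,-0.08,0],0],[[0,-0.1,0],0],[[0,-0.1,0],0]]'; python3 -c "
from h import *
plan([582.2,-110,149],89.1)"
```

```text
t: 19.38
tool_pos: [581.7, -88.3, 147.9]
eef_rot: [0.0, 0.009, 1.0, 0.002]
wrist_force: [-0.5, 6.3, 4.2]
opening: 10.9
t 19.375 tcp [581.7 -88.3 147.9] yaw(y) 89.02 tilt 0.2 F [-0.5  6.3  4.2] T [0.84 0.12 0.15] op 10.9 q [-0.23  0.34  1.79  0.    1.   -1.78]
shift [-0.0043 -0.1082 -0.0057]
twist -0.0004
```

```bash
python3 -m jog '[[[0,-0.02,0],0],[[0,-0.04,0],0],[[0,-0.06,0],0],[[0,-0.08,0],0],[[0,-0.1,0],0],[[0,-0.106,0],0],[[0,-0.106,0],0],[[0,-0.106,0],0]]'; python3 -c "
from h import *
plan([581.5,-110.1,149],89.1)
save('wrist','w13');save('top','t13');save('scene','s13')"
```

```text
t: 20.38
tool_pos: [581.5, -108.3, 148.0]
eef_rot: [0.0, 0.009, 1.0, 0.003]
wrist_force: [-0.3, 8.7, 5.4]
opening: 10.5
t 20.375 tcp [ 581.5 -108.3  148. ] yaw(y) 89.02 tilt 0.3 F [-0.3  8.7  5.4] T [1.26 0.04 0.16] op 10.5 q [-0.26  0.35  1.79  0.01  1.01 -1.82]
shift [-0.     -0.009  -0.0052]
twist -0.0004
```

View pics/w13.png

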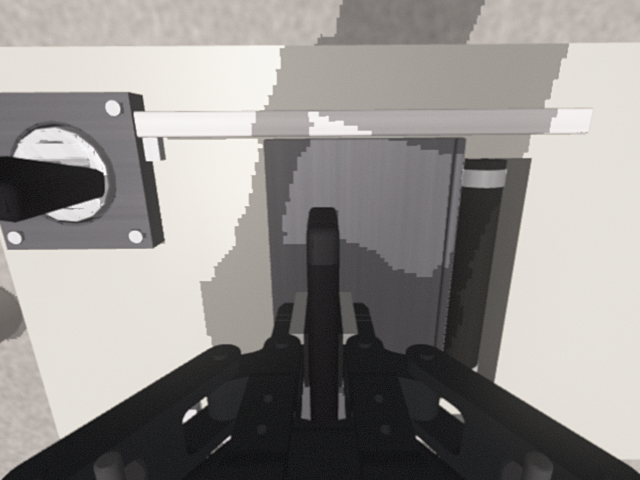

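View pics/t13.png

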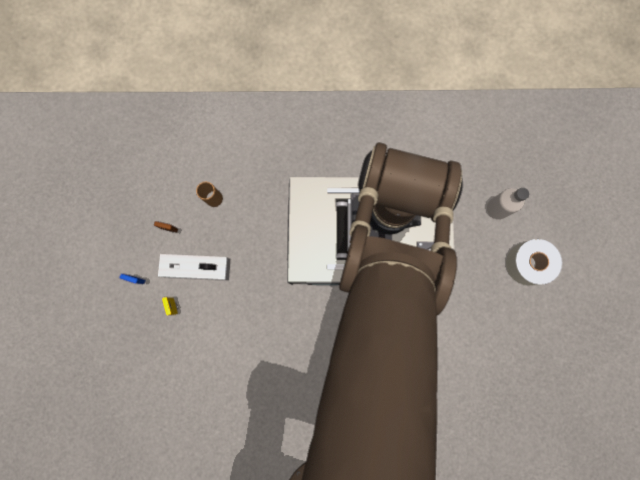

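View pics/s13.png

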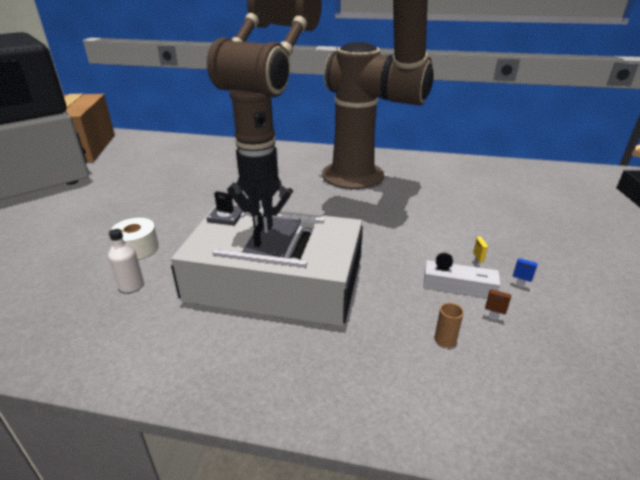

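```bash
python3 -m jog '[[[0,-0.008,0],0],[[0,-0.008,0],0],[[0,-0.008,0],0]]'
python3 - <<'E'
from h import *
plan([581.5,-110.1,149],89.1)
save('wrist','w14')
for f in('w12','w13','w14'):
    im,d,p=load(f); v,u=np.mgrid[0:480,0:640]
    P=bydepth(np.c_[u.ravel(),v.ravel()],d,p).reshape(480,640,3)
    # left plate edge (toward key) and bar columns by brightness along row 180
    row=im[180].astype(int).max(1)
    g=np.diff(row); js=[j for j in np.where(abs(g)>18)[0] if 240<j<545]
    print(f,[(int(j),int(g[j]),*onz([[j+.5,180]],124.5,p)[0,:2].round(1)) for j in js])
    print('  z',P[180,430:540:6,2].round(0).tolist())
E
```

```text
t: 20.9
tool_pos: [581.5, -109.7, 147.9]
eef_rot: [0.0, 0.009, 1.0, 0.003]
wrist_force: [-0.7, 9.8, 5.2]
opening: 10.5
t 20.9 tcp [ 581.5 -109.7  147.9] yaw(y) 89.02 tilt 0.32 F [-0.7  9.8  5.2] T [1.3  0.08 0.14] op 10.5 q [-0.26  0.35  1.79  0.01  1.01 -1.82]
shift [ 0.     -0.0019 -0.0053]
twist -0.0005
w12 [(244, -27, np.float64(524.0), np.float64(-103.4)), (245, -46, np.float64(524.0), np.float64(-103.0)), (264, -24, np.float64(524.1), np.float64(-94.7)), (265, -38, np.float64(524.1), np.float64(-94.2)), (286, 28, np.float64(524.3), np.float64(-85.1)), (450, -24, np.float64(525.4), np.float64(-13.5)), (451, -21, np.float64(525.4), np.float64(-13.1)), (453, 24, np.float64(525.4), np.float64(-12.2)), (462, 21, np.float64(525.5), np.float64(-8.3)), (508, 26, np.float64(525.8), np.float64(11.8)), (509, 32, np.float64(525.8), np.float64(12.2))]
  z [123.0, 123.0, 125.0, 124.0, 126.0, 127.0, 119.0, 119.0, 119.0, 119.0, 119.0, 119.0, 120.0, 119.0, 118.0, 119.0, 119.0, 120.0, 119.0]
w13 [(250, -19, np.float64(523.6), np.float64(-138.7)), (251, -47, np.float64(523.6), np.float64(-138.3))
[... 928 characters left out ...]
.float64(-122.2)), (292, 21, np.float64(523.9), np.float64(-121.8)), (449, -21, np.float64(525.1), np.float64(-53.2)), (450, -34, np.float64(525.1), np.float64(-52.8)), (452, 22, np.float64(525.1), np.float64(-51.9)), (453, 19, np.float64(525.1), np.float64(-51.5)), (460, 47, np.float64(525.2), np.float64(-48.4)), (463, -20, np.float64(525.2), np.float64(-47.1)), (508, -29, np.float64(525.6), np.float64(-27.4)), (529, 32, np.float64(525.8), np.float64(-18.2)), (530, 62, np.float64(525.8), np.float64(-17.7)), (531, 42, np.float64(525.8), np.float64(-17.3))]
  z [123.0, 125.0, 125.0, 125.0, 128.0, 128.0, 110.0, 110.0, 112.0, 114.0, 113.0, 114.0, 112.0, 108.0, 104.0, 110.0, 115.0, 119.0, 119.0]
```

Run:
```python
import cv2
im=cv2.imread('pics/w14.png'); cv2.imwrite('pics/w14c.png',cv2.resize(im[130:260,240:560],None,fx=2.5,fy=2.5,interpolation=cv2.INTER_CUBIC))
```

```text
(no output)
```

View pics/w14c.png

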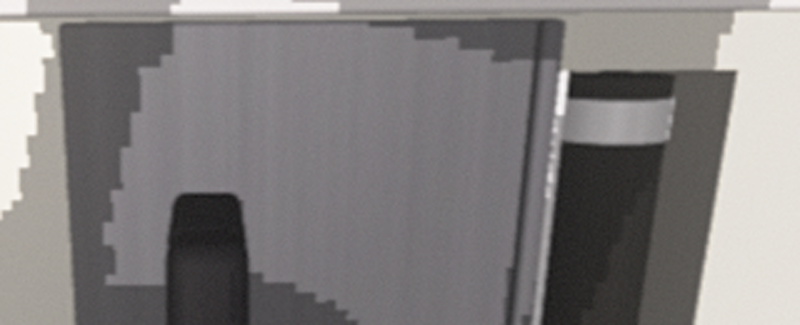

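```bash
python3 -m jog '[[[0,-0.003,0],0],[[0,-0.003,0],0],[[0,-0.003,0],0],[[0,-0.003,0],0],[[0,-0.003,0],0],[[0,-0.003,0],0],[[0,-0.003,0],0],[[0,-0.003,0],0]]'
python3 - <<'E'
from h import *
plan()
im,d,p=save('wrist','w15')
row=im[180].astype(int).max(1); g=np.diff(row); print([onz([[j+.5,180]],124.5,p)[0,1].round(1) for j in np.where(abs(g)>18)[0] if 258<j<270])
E
```

```text
t: 21.95
tool_pos: [581.5, -110.2, 147.9]
eef_rot: [0.0, 0.009, 1.0, 0.003]
wrist_force: [-1.1, 8.8, 5.7]
opening: 10.2
t 21.95 tcp [ 581.5 -110.2  147.9] yaw(y) 89.02 tilt 0.34 F [-1.1  8.8  5.7] T [1.38 0.09 0.16] op 10.2 q [-0.26  0.35  1.79  0.01  1.01 -1.82]
[np.float64(-134.4), np.float64(-134.0)]
```

View pics/w15.png

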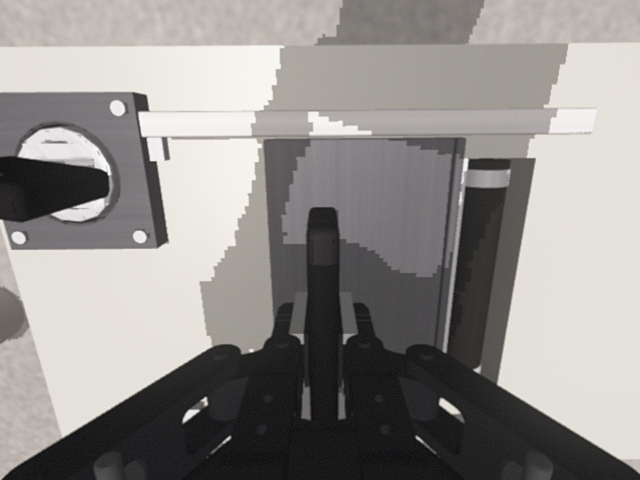

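The shutter is steady at about 40 mm. The key is still upright in the plug at px (55,188), the roller is bare at px (482,270), and a sliver of the tie bar shows at the shutter's edge, px (458,200).

```bash
python3 -c "
from cell import finish_job
print(finish_job())"
```

```text
the job is handed in; nothing more can be done
None
```

The service key is in the label cutter's key switch, turned clockwise to its stop. I handed the job in at about 22 s of the 67 s allowed, with the gripper holding the shutter at half travel.

- **Key in:** I took the black key with the rectangular grip from the holder's +y slot and pushed it in until it seated. The top of its grip measured 179 mm against the expected 180 mm.
- **Key turned:** At the end of the turn the resisting torque climbed to about 0.7 N m while the commanded turn went further, so I took that as the stop. In the picture, the plug's marks look a quarter turn from where they started. The key itself reads about 100°, which fits a 90° plug turn plus the key's play. The marks alone only fix the plug's angle to within a few degrees.
- **Shutter:** I slid it in small steps. The gripper moved 40.1 mm, and the shutter's right edge moved about 39.8 mm in the wrist camera. The pull was 8.8 N, close to the 9 N given for half travel. It held steady for the last second before hand-in.
- **What is bare:** The feed roller is uncovered and a thin strip of the tie bar shows at the shutter's edge. The shutter never went past half travel, so the knife stayed covered.
- **Other things:** The round key and the loose objects look unmoved in the last top and scene pictures.

No check failed. The closest thing to a disagreement was the bar handle's centre along x, where the top and wrist cameras differed by about 4 mm. That did not affect the grip.

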